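# Unlock the plate incubator and hold its sprung lid below the balance point

## Robot

A 7-joint arm with a two-finger parallel gripper is mounted at the origin on the work surface. World frame = base frame: x ahead of the robot, y to its left, z up, the work surface at z = 0. Lengths are in mm, angles in rad, forces in N, time in s.
With the tool pointing down it reaches from about 425 to 875 mm from the base axis. Payload 8.4 kg.
Tool frame: the origin (TCP) lies midway between the tips of the shut fingers; the grasp point (between the pads) lies bot.tcp_to_grasp behind it (bot.tcp_to_grasp is the distance from the TCP to the grasp point, in mm); x points along the fingers, y is the direction in which the jaws open and shut, and the axes are right-handed (so a half turn about x gives the same grasp; the last joint's range is limited). The gripper opens to 87 mm and grips with 3 to 60 N. Pads are 19 mm wide; open, the fingers measure 117 mm over their backs; the gripper's body (75 mm by 190 mm) begins 51 mm behind the grasp point.
Start: joints at [1.237, 0.333, 0.04, 1.465, -0.013, 1.343, -0.059], TCP at [151.201, -632.141, 222.546] pointing down, gripper open.
Joint ranges: [-2.58, 2.58], [-0.38, 2.09], [-1.3, 1.39], [0.25, 2.4], [-1.5, 4.64], [0.08, 2.09], [-2.65, 2.65]. Speed limits (rad/s): [2.22, 2.22, 2.79, 2.79, 3.14, 3.14, 3.14].

## Interface

Orientations are given as a 3x3 rotation matrix whose columns are the frame's x, y, z axes.
In Python, from bench import monitor, eyes, bot gives the robot as it stands.
- The arm moves only by the shell command python3 -m inch 'ROWS' [FORCE]. ROWS is JSON, a list of rows, each a list of 3 entries, a list of its own where there are three numbers: the shift along the tool's x, y, z in mm, then the turn, a rotation vector about the tool's x, y, z in degrees, then the gripper command: -1 is fully open, 1 is shut, values between are in proportion. In form: [[[tx, ty, tz], [rx, ry, rz], hand], ...]. A call has 1 to 12 rows; each row is the pose to reach, as a shift and turn from the pose measured when the call began, along the tool's axes at that moment; what a row does not reach only later rows make up. A row lasts 1/12 s, in which the tool goes at most 41.7 mm and 7.16 degrees, less where a joint would pass 70% of its speed; a pose out of reach is approached as far as the arm can. A call with a gripper value outside its range is refused whole. The fingers move at their own pace and stop on an object; FORCE is the grip in N (left out, the last holds). Time passes only in rows, so rows that repeat a pose let the fingers close. It gives the time, the measured TCP pose, the force and the opening at its end, in the units of the state.
- monitor.get_state(): the state, without advancing time (a new reading comes with each control period).
- eyes.get_image(name): name is "scene" or "top" or "wrist"; returns the picture (400x640x3 uint8, blue, green, red); there is no depth.
- eyes.camera_model(name): a dict with "fx", "fy", "cx", "cy" (pixels), "distortion" ([k1, k2, p1, p2, k3] as OpenCV has them; the pictures are not rectified), "extrinsics" (4x4, takes a point from camera to world coordinates). Camera axes: x right, y up, looking along -z (the intrinsics and any distortion apply to the point x, -y, -z); pixel columns grow to the right and rows downward; lengths in mm; the calibration is good to about 2 mm. A picture is of the moment at which its call begins: read the wrist's pose just before it. camera_model takes no time and is no camera call; for the wrist camera it gives the pose at the moment of the call.
- bot.close_job(): hands the job in, once; it reports no verdict.
The state is a dict: "time_s": time; "q": joint angles; "joint_velocities": joint speeds; "joint_efforts": joint torques, N m; "tool_pos": TCP position; "ee_rot": TCP orientation; "wrist_force": force on the tool from outside, world axes, zero at the start; "wrist_torque": the same for the moment, N m; "opening": opening from 0.0 (shut) to 1.0 (fully open).
Only numpy, scipy, OpenCV 4.12 (cv2) and the standard library are available. Lean on these libraries where they do the work, as an engineer would, in place of code of your own. Each camera call takes 0.05 s, during which the arm holds its last target. There are 200 camera calls.

## Task

Get the plate incubator's sprung lid ready for a hinge check: pull the red transport lock straight up off its rail against its catch and set it down in the yellow tray while the lid is still shut. Then raise the lid by its blue bar to a little past its balance point (60 degrees; go to about 68, into the red part of the scale), keeping hold so that the spring does not throw it open, bring it back down to about 50 degrees, in the green band, and finish while still holding it there by the bar. Leave the other things on the bench where they stand.

Things in the scene. Friction and masses are not known exactly. Their poses are not given: they have to be found in the camera images.
- lock_grip (a point): Red transport lock, a saddle on the rail left of the incubator, 70 mm high, about 60 g, stands upright by itself. Its upright grip on top is 12 mm thick along x, 24 mm along y, 40 mm tall; this point is in the grip's middle, 17 mm below its top, 23 mm above the plate under it and 53 mm above the lock's lower edge. Axes as the incubator's. Its tongue lies over a tab of the lid and keeps it shut.
- rail (a point): Middle of the top edge of the short steel rail (60 mm along x, 10 mm thick) on the incubator's left (+y) side; the lock straddles it, legs reaching 22 mm down. A sprung ball catch in a black housing beside it holds the lock: pulling straight up takes about 8 to 20 N over the first 5 mm, and the lock is off the rail after 25 mm.
- tray_in (a point): Centre of the inner floor (4 mm above the bench) of the yellow parts tray: outside 150 (x) x 130 (y) x 30 mm high, walls 4 mm, fixed to the bench. It stands ahead of the robot on its left or its right.
- incubator: White plate incubator fixed to the bench, 240 (x) x 260 (y) mm, 110 mm high with the lid shut; origin under its centre, x to its rear, y to its left, z up. The lock's bracket reaches 220 mm to the left of the centre. On its right side an orange pointer on the lid runs along an arc scale: grey, a green band from 43 to 57 degrees, red from 60 degrees.
- hinge (a point): Middle of the lid's hinge line, 90 mm behind (+x) the incubator's centre and 85 mm above the bench; the line runs along y. Axes as the incubator's.
- lid_bar (a point): Middle of the lid's blue round bar handle, 12 mm thick, 130 mm long, along the hinge line. With the lid shut it is 220 mm in front of (-x) and 60 mm above the hinge line, 35 mm above the lid's top and 30 mm ahead of its front edge, free all round. It moves on an arc of 228 mm about the hinge and can turn between fingers that pinch it front to back.
- lid (a joint): Opening of the lid in rad, 0 shut, growing as the front edge rises; stop at 1.66. Lid 1.1 kg with a hinge spring that balances it at 1.047 (60 degrees): below, it falls shut if let go (lifting at the bar takes about 3 N at first, under 1 N near the balance); above, the spring throws it open.
- rack: Bystander, not to be disturbed: blue tube rack with nine capped tubes, 160 x 70 x 88 mm; origin under its centre.
- reagent: Bystander, not to be disturbed: amber bottle with a blue cap, 64 mm across, 150 mm tall; origin under its centre.
- jar: Bystander, not to be disturbed: white sample jar with a red cap, 68 mm across, 85 mm tall; origin under its centre.
- tipbox: Bystander, not to be disturbed: green box of pipette tips with a clear top, 120 x 85 x 70 mm; origin under its centre.
- beaker: Bystander, not to be disturbed: glass beaker, 70 mm across, 90 mm tall; origin under its centre.
- pipette: Bystander, not to be disturbed: grey hand pipette lying on its side along its x axis, 230 mm long, 24 mm high; origin under its centre.
Mind the look-alikes: they are no part of the job. There is more than one size of the part that bears lock_grip; the job needs the smallest.

How it is judged (in metres and radians):
On the way, in this order (a step that is already met when the one before it is completed fails the run):
1. the lock is lifted clear of its rail with the lid shut (z of lock_grip in the frame of hinge above 0.075 m and value of joint lid below 0.06 rad), for 0.1 s.
2. the lock lies released in the yellow tray, the lid still shut (x of lock_grip in the frame of tray_in between -0.07 and 0.07 m and y of lock_grip in the frame of tray_in between -0.06 and 0.06 m and z of lock_grip in the frame of tray_in below 0.062 m and contact force between the fingers and lock below 0.1 N and value of joint lid below 0.06 rad), for 0.2 s.
3. the lid is raised past its balance point (beyond 63 degrees) (value of joint lid above 1.1 rad and contact force between the fingers and lid above 0.3 N), for 0.1 s.
At the end, for the whole second after the job is handed in: The lid is held still by the fingers between 43 and 57 degrees open (0.75 to 0.995 rad, under 0.05 rad/s, finger contact over 0.3 N), after having been raised beyond 63 degrees, and the lock lies in the yellow tray, released (x of lock_grip in the frame of tray_in between -0.07 and 0.07 m and y of lock_grip in the frame of tray_in between -0.06 and 0.06 m and z of lock_grip in the frame of tray_in below 0.062 m and contact force between the fingers and lock below 0.1 N and value of joint lid between 0.75 and 0.995 rad and velocity of joint lid between -0.05 and 0.05 rad/s and contact force between the fingers and lid above 0.3 N); the arm keeps its last pose, push and grip.
It fails at once if the lid was thrown open beyond 78 degrees (value of joint lid above 1.36 rad).
It fails at once if a bystander was pushed more than 30 mm or knocked over (distance of any of rack, reagent, jar, tipbox, beaker, pipette from where it was at the start of the episode above 0.03 m or angle between any of rack, reagent, jar, tipbox, beaker, pipette's own z axis and vertical above 0.5 rad).
It also fails if it takes over 67 s, if anything falls off the work surface, if the arm or the gripper's body presses on something with over 40 N, if the wrist force passes 120 N, or if a joint passes its speed limit or range.

## Working session

There is one attempt and no reset: what is moved stays moved. The work goes in short steps, Python scripts to look and compute and a shell command to move; the robot and the scene stay as the last step left them, time stands still between calls to the robot, and variables do not carry over. Pictures are saved under pics/ and viewed, about 8 in all and at most 12, crops included, and the job is handed in when it is done.

```bash
mkdir -p pics; cat > h.py <<'E'
import numpy as np, cv2
from bench import monitor, eyes, bot
def ray(m,u,v):
    K=np.array([[m['fx'],0,m['cx']],[0,m['fy'],m['cy']],[0,0,1.]])
    p=cv2.undistortPoints(np.array([[[u,v]]],float),K,np.array(m['distortion'],float))[0,0]
    E=np.array(m['extrinsics']); d=E[:3,:3]@np.array([p[0],-p[1],-1.]); return E[:3,3],d/np.linalg.norm(d)
def onz(m,u,v,z):
    o,d=ray(m,u,v); return (o+d*(z-o[2])/d[2]).round(1)
def tri(rays):
    A=np.zeros((3,3));b=np.zeros(3)
    for o,d in rays:
        P=np.eye(3)-np.outer(d,d);A+=P;b+=P@o
    x=np.linalg.solve(A,b); return x.round(1),[round(np.linalg.norm((np.eye(3)-np.outer(d,d))@(x-o)),1) for o,d in rays]
def proj(m,p):
    E=np.array(m['extrinsics']); c=E[:3,:3].T@(np.array(p,float)-E[:3,3]); c=np.array([c[0],-c[1],-c[2]])
    K=np.array([[m['fx'],0,m['cx']],[0,m['fy'],m['cy']],[0,0,1.]])
    return cv2.projectPoints(c[None],np.zeros(3),np.zeros(3),K,np.array(m['distortion'],float))[0].ravel().round(1)
E
python3 - <<'E'
from h import *
for n in('scene','top'):
    im=eyes.get_image(n); cv2.imwrite(f'pics/{n}0.png',im); np.save(f'pics/{n}0.npy',im)
    m=eyes.camera_model(n); print(n,m['fx'],np.array(m['extrinsics']).round(2).tolist())
s=monitor.get_state(); print(s['tool_pos'],np.array(s['ee_rot']).round(3).tolist(),s['time_s'],bot.tcp_to_grasp)
E
```

```text
scene 455.5415803777032 [[-0.64, -0.55, 0.53, 1399.71], [0.77, -0.46, 0.45, 731.14], [-0.01, 0.7, 0.72, 1275.55], [0.0, 0.0, 0.0, 1.0]]
top 415.8442228660162 [[0.01, 0.98, -0.2, 244.94], [-1.0, 0.01, -0.0, 15.44], [-0.0, 0.2, 0.98, 1624.26], [0.0, 0.0, 0.0, 1.0]]
[ 151.12412014 -631.76088929  221.76326309] [[-0.0, 0.233, -0.973], [0.001, -0.973, -0.233], [-1.0, -0.001, 0.0]] 0.1 18.700000000000003
```

View pics/scene0.png

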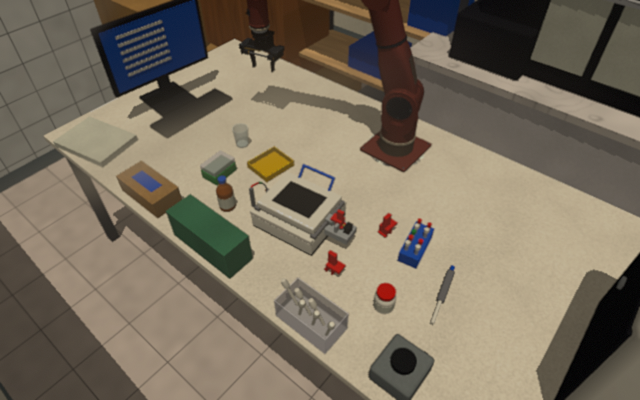

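View pics/top0.png

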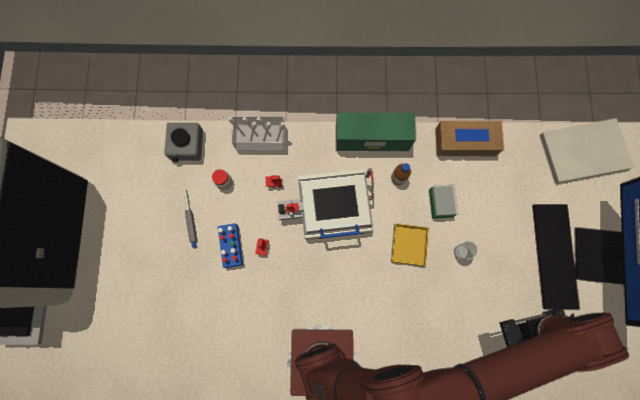

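The lock sits on the bracket at top (291,209) / scene (338,215). The two red look-alikes are at top (262,246) and (273,182), the tray at top (410,245), and the blue bar at top (340,236) / scene (317,175). Next I'll zoom in and measure.

```bash
cat > m.py <<'E'
from h import *
a=cv2.imread('pics/scene0.png')[145:285,240:430]; b=cv2.imread('pics/top0.png')[165:265,245:385]
a=cv2.resize(a,(0,0),fx=3.0,fy=3.0,interpolation=2);b=cv2.resize(b,(0,0),fx=4,fy=4,interpolation=2)
cv2.imwrite('pics/a.png',a);cv2.imwrite('pics/b.png',b)
for n in('scene','top'):
    im=np.load(f'pics/{n}0.npy');m=eyes.camera_model(n);hsv=cv2.cvtColor(im,40)
    for name,lo,hi in(('red',(0,170,70),(8,255,255)),('yel',(18,150,90),(32,255,255)),('blue',(105,120,60),(125,255,255))):
        k=cv2.inRange(hsv,lo,hi)
        if name=='red':k|=cv2.inRange(hsv,(174,170,70),(180,255,255))
        N,_,st,c=cv2.connectedComponentsWithStats(k)
        for i in range(1,N):
            if st[i,4]>15 and 200<c[i][0]<480 and 120<c[i][1]<320:
                z={'red':100,'yel':4,'blue':145}[name]
                cn=cv2.findContours((_==i).astype(np.uint8),0,2)[0][0]
                print(n,name,c[i].round(1),st[i].tolist(),onz(m,*c[i],z),'rect',[tuple(onz(m,*p,z)[:2]) for p in cv2.boxPoints(cv2.minAreaRect(cn))] if name!='red' else '')
E
python3 m.py
```

```text
scene red [338.5 217.6] [331, 210, 14, 19, 130] [555.6 115.1 100. ] rect 
scene red [386.5 225.3] [379, 214, 18, 23, 214] [478.9 261.9 100. ] rect 
scene red [410.5 236.8] [409, 235, 4, 5, 16] [470.2 351.4 100. ] rect 
scene red [420.3 241.1] [419, 239, 4, 5, 16] [465.  385.8 100. ] rect 
scene red [333.9 263.4] [325, 251, 20, 23, 233] [716.8 222.8 100. ] rect 
scene red [385.7 291.8] [377, 283, 18, 18, 254] [699.2 406.8 100. ] rect 
scene yel [270.1 163.7] [248, 147, 45, 34, 875] [ 431.3 -342.2    4. ] rect [(np.float64(491.8), np.float64(-424.4)), (np.float64(295.7), np.float64(-406.1)), (np.float64(368.3), np.float64(-261.4)), (np.float64(551.4), np.float64(-285.3))]
scene blue [317.6 173.9] [299, 165, 35, 25, 69] [469.  -50.7 145. ] rect [(np.float64(520.7), np.float64(-98.3)), (np.float64(462.5), np.float64(-125.3)), (np.float64(445.9), np.float64(9.2)), (np.float64(502.8), np.float64(32.0))]
scene blue [221.2 178.7] [218, 176, 8, 7, 42] [ 710.3 -302.9  145. ] rect [(np.float64(708.2), np.float64(-322.8)), (np.float64(691.9), np.float64(-303.1)), (np.float64(713.1), np.float64(-
[... 1052 characters left out ...]
op blue [405.2 167.1] [402, 164, 7, 7, 42] [ 707.4 -302.8  145. ] rect [(np.float64(719.2), np.float64(-291.4)), (np.float64(719.3), np.float64(-313.6)), (np.float64(696.2), np.float64(-312.8)), (np.float64(696.1), np.float64(-290.7))]
top blue [230.7 246. ] [218, 224, 25, 44, 552] [409.4 328.1 145. ] rect [(np.float64(481.8), np.float64(378.7)), (np.float64(491.6), np.float64(310.7)), (np.float64(343.0), np.float64(283.9)), (np.float64(333.7), np.float64(350.6))]
top blue [339.3 233.2] [320, 225, 39, 13, 124] [458.5 -59.  145. ] rect [(np.float64(472.6), np.float64(11.2)), (np.float64(489.5), np.float64(-124.5)), (np.float64(458.8), np.float64(-127.7)), (np.float64(442.0), np.float64(7.5))]
```

View pics/a.png

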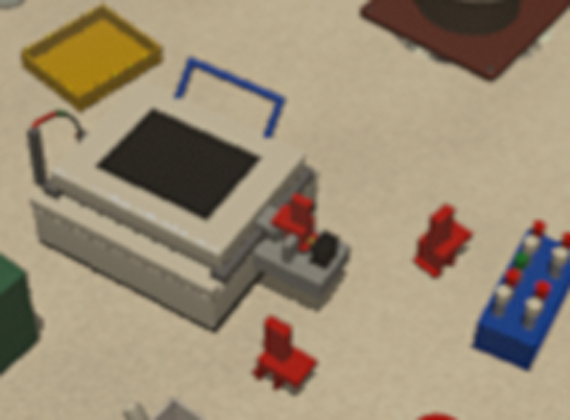

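View pics/b.png

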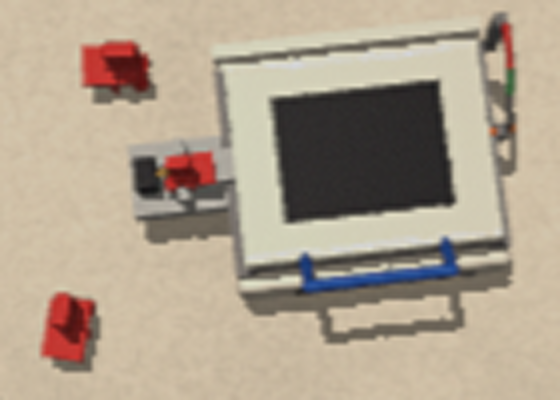

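Top crop: bar ends at about top (321.5,236.5) and (358.5,232). Scene crop: bar corners at (304,165.5) and (334.3,178). I'll triangulate those and get a rough lock position, then go and look with the wrist camera.

```bash
python3 - <<'E'
from h import *
s=eyes.camera_model('scene');t=eyes.camera_model('top')
R=tri([ray(s,304,165.5),ray(t,358.5,232)]);L=tri([ray(s,334.3,178),ray(t,321.5,236.5)])
print(R,L,np.linalg.norm(R[0]-L[0])); d=(L[0]-R[0]);yaw=np.arctan2(-d[0],d[1]);print('yaw',np.degrees(yaw))
for a,b in(((338.5,217.6),(292,207.2)),((386.5,225.3),(261.5,246.6)),((333.9,263.4),(273.4,180.9))): print('lock',tri([ray(s,*a),ray(t,*b)]))
w=eyes.camera_model('wrist');st=monitor.get_state();Rt=np.array(st['ee_rot'])
print('cam in tool',Rt.T@(np.array(w['extrinsics'])[:3,3]-st['tool_pos']),'axes',(Rt.T@np.array(w['extrinsics'])[:3,:3]).round(2).tolist(),w['fx'])
E
```

```text
(array([ 462.6, -125.8,  139.5]), [np.float64(2.9), np.float64(2.9)]) (array([445.5,   6.2, 142.1]), [np.float64(1.7), np.float64(1.7)]) 133.12839667028217
yaw 7.3812999268472135
lock (array([559.8, 116.6, 105.1]), [np.float64(1.4), np.float64(1.4)])
lock (array([421.5, 233.7,  27.2]), [np.float64(1.0), np.float64(1.0)])
lock (array([680.2, 195.6,  37. ]), [np.float64(0.0), np.float64(0.0)])
cam in tool [-162.22708075    0.30288846  -69.47334609] axes [[-0.0, 0.26, -0.97], [1.0, 0.0, -0.0], [0.0, -0.97, -0.26]] 291.87886334270337
```

```bash
python3 -m inch '[[[0,-222,-421],[-42,0,0],-1],[[0,-222,-421],[-42,0,0],-1],[[0,-222,-421],[-42,0,0],-1],[[0,-222,-421],[-42,0,0],-1],[[0,-222,-421],[-42,0,0],-1],[[0,-222,-421],[-42,0,0],-1],[[0,-222,-421],[-42,0,0],-1],[[0,-222,-421],[-42,0,0],-1],[[0,-222,-421],[-42,0,0],-1],[[0,-222,-421],[-42,0,0],-1],[[0,-222,-421],[-42,0,0],-1],[[0,-222,-421],[-42,0,0],-1]]' 10
cat >> h.py <<'E'
Y=np.radians(7.4)
def to(p,yaw=Y):
    """shift/turn in tool axes to bring TCP to p, pointing down, jaws along yaw"""
    s=monitor.get_state();R=np.array(s['ee_rot']);c,q=np.cos(yaw),np.sin(yaw)
    T=np.array([[0,c,q],[0,q,-c],[-1,0,0.]])
    rv=cv2.Rodrigues(R.T@T)[0].ravel()*57.2958
    print('t',round(s['time_s'],2),'tcp',np.round(s['tool_pos'],1),'F',np.round(s['wrist_force'],1),'op',round(s['opening'],3),'-> shift',(R.T@(np.array(p)-s['tool_pos'])).round(1),'turn',rv.round(1))
E
python3 -c "
from h import *
to([560,117,215])"
```

```text
time_s: 1.1
tool_pos: [513.0, -312.0, 221.8]
ee_rot: [[0.001, 0.827, -0.562], [0.004, -0.562, -0.827], [-1.0, -0.001, -0.004]]
wrist_force: [0.3, 0.1, 0.2]
opening: 0.997
t 1.1 tcp [ 513.  -312.   221.8] F [0.3 0.1 0.2] op 0.997 -> shift [   8.5 -202.1 -381.3] turn [-41.6  -0.2   0. ]
```

```bash
python3 -m inch '[[[8,-202,-381],[-41.6,0,0],-1],[[8,-202,-381],[-41.6,0,0],-1],[[8,-202,-381],[-41.6,0,0],-1],[[8,-202,-381],[-41.6,0,0],-1],[[8,-202,-381],[-41.6,0,0],-1],[[8,-202,-381],[-41.6,0,0],-1],[[8,-202,-381],[-41.6,0,0],-1],[[8,-202,-381],[-41.6,0,0],-1],[[8,-202,-381],[-41.6,0,0],-1],[[8,-202,-381],[-41.6,0,0],-1],[[8,-202,-381],[-41.6,0,0],-1],[[8,-202,-381],[-41.6,0,0],-1]]'
python3 - <<'E'
from h import *
to([560,117,215])
im=eyes.get_image('wrist');m=eyes.camera_model('wrist');np.save('pics/w1.npy',np.array([m],dtype=object),allow_pickle=True);cv2.imwrite('pics/w1.png',im)
E
```

```text
time_s: 2.1
tool_pos: [558.9, 123.5, 215.3]
ee_rot: [[0.0, 0.991, 0.137], [0.007, 0.137, -0.991], [-1.0, 0.001, -0.007]]
wrist_force: [-0.2, -0.0, 0.6]
opening: 0.998
t 2.1 tcp [558.9 123.5 215.3] F [-0.2 -0.   0.6] op 0.998 -> shift [0.3 0.2 6.6] turn [ 0.5 -0.4 -0.1]
```

View pics/w1.png

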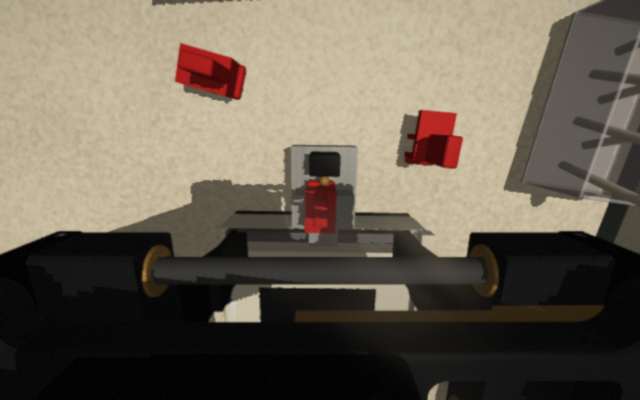

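The wrist view shows the lock at x 305–337, y 178–232, with black catch housing behind it. I'll zoom in to separate the grip's top.

```bash
python3 - <<'E'
import cv2
im=cv2.imread('pics/w1.png')[135:250,265:400];cv2.imwrite('pics/w1c.png',cv2.resize(im,(0,0),fx=5,fy=5,interpolation=2))
E
```

```text
(no output)
```

View pics/w1c.png

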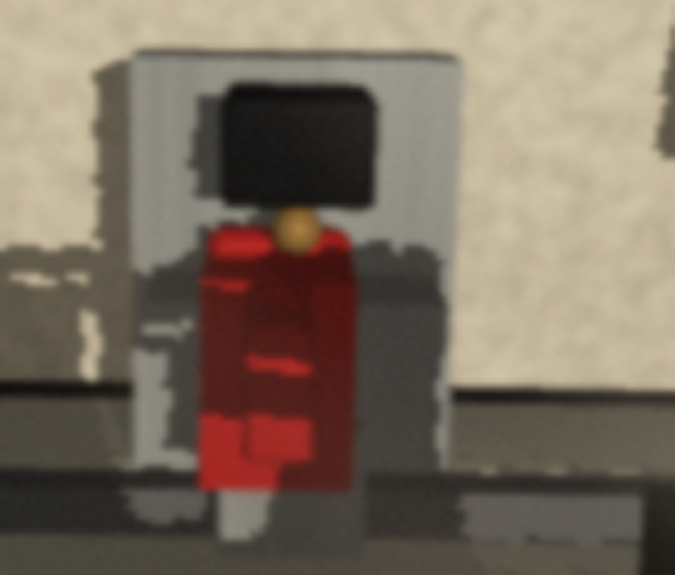

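```bash
python3 - <<'E'
from h import *
s=eyes.camera_model('scene');t=eyes.camera_model('top');w=np.load('pics/w1.npy',allow_pickle=True)[0]
print(tri([ray(s,340.8,212),ray(w,321,213)]))
# red extents
for n,f,(x0,x1,y0,y1),mm in(('w','pics/w1.png',(295,345,165,245),w),('s','pics/scene0.png',(325,350,200,235),s)):
    im=cv2.imread(f)[y0:y1,x0:x1];h=cv2.cvtColor(im,40);k=((h[...,0]<8)|(h[...,0]>174))&(h[...,1]>150)&(h[...,2]>40)
    ys,xs=np.nonzero(k);print(n,xs.min()+x0,xs.max()+x0,ys.min()+y0,ys.max()+y0)
    print([(y+y0,np.nonzero(k[y])[0].min()+x0,np.nonzero(k[y])[0].max()+x0) for y in range(len(k)) if k[y].any()][::2])
c,q=np.cos(Y),np.sin(Y);ex=np.array([c,q,0]);ey=np.array([-q,c,0])
for z in(125,135,145):
    p=onz(w,321,213,z)
    print(z,p,[ (dx,dy,proj(w,p+ex*dx+ey*dy).tolist(),proj(s,p+ex*dx+ey*dy).tolist()) for dx,dy in((-6,-12),(6,-12),(-6,12),(6,12))])
E
```

```text
(array([558.3, 121.6, 138.3]), [np.float64(3.7), np.float64(3.7)])
w 304 335 180 232
[(180, np.int64(310), np.int64(316)), (182, np.int64(307), np.int64(333)), (184, np.int64(307), np.int64(334)), (186, np.int64(307), np.int64(334)), (188, np.int64(306), np.int64(334)), (190, np.int64(305), np.int64(335)), (192, np.int64(305), np.int64(335)), (194, np.int64(306), np.int64(335)), (196, np.int64(306), np.int64(335)), (198, np.int64(306), np.int64(335)), (200, np.int64(306), np.int64(335)), (202, np.int64(306), np.int64(335)), (204, np.int64(306), np.int64(335)), (206, np.int64(306), np.int64(335)), (208, np.int64(306), np.int64(335)), (210, np.int64(306), np.int64(335)), (212, np.int64(306), np.int64(334)), (214, np.int64(306), np.int64(334)), (216, np.int64(306), np.int64(334)), (218, np.int64(305), np.int64(334)), (220, np.int64(305), np.int64(334)), (222, np.int64(305), np.int64(334)), (224, np.int64(305), np.int64(334)), (226, np.int64(305), np.int64(333)), (228, np.int64(305), np.int64(333)), (230, np.int64(304), np.int64(333)), (232, np.int64(305), np.int64(321))]
s 331 344 210 2
[... 249 characters left out ...]
.int64(343)), (224, np.int64(340), np.int64(341)), (226, np.int64(340), np.int64(342)), (228, np.int64(340), np.int64(341))]
125 [560. 114. 125.] [(-6, -12, [314.4, 225.5], [335.5, 210.8]), (6, -12, [327.5, 225.6], [333.7, 213.1]), (-6, 12, [314.4, 200.0], [341.6, 213.6]), (6, 12, [327.8, 200.1], [339.8, 215.9])]
135 [559.5 116.9 135. ] [(-6, -12, [314.0, 226.1], [336.3, 209.2]), (6, -12, [327.7, 226.1], [334.5, 211.4]), (-6, 12, [314.0, 199.5], [342.4, 212.0]), (6, 12, [328.0, 199.6], [340.6, 214.2])]
145 [559.1 119.9 145. ] [(-6, -12, [313.8, 226.6], [337.2, 207.5]), (6, -12, [328.0, 226.7], [335.4, 209.7]), (-6, 12, [313.8, 198.9], [343.3, 210.3]), (6, 12, [328.4, 199.0], [341.5, 212.6])]
```

Both views agree: grip top at z≈136, grip centre x≈559.5, y≈117. So lock_grip is at z≈119–120, which fits clearing 160 after a ~40 mm lift. Descending with the grasp slightly high to stay off the plate.

```bash
python3 -m inch '[[[35,0,7.3],[0.5,-0.4,0],-1],[[70,-0.3,7.3],[0.5,-0.4,0],-1],[[98,-0.3,7.3],[0.5,-0.4,0],-1],[[108,-0.3,7.3],[0.5,-0.4,0],-1],[[108,-0.3,7.3],[0.5,-0.4,0],-1],[[108,-0.3,7.3],[0.5,-0.4,0],1],[[108,-0.3,7.3],[0.5,-0.4,0],1],[[108,-0.3,7.3],[0.5,-0.4,0],1],[[108,-0.3,7.3],[0.5,-0.4,0],1],[[108,-0.3,7.3],[0.5,-0.4,0],1],[[108,-0.3,7.3],[0.5,-0.4,0],1]]' 40
python3 -c "
from h import *
to([559.5,117,180])"
```

```text
time_s: 3.07
tool_pos: [560.2, 113.4, 107.7]
ee_rot: [[0.002, 0.992, 0.126], [-0.002, 0.126, -0.992], [-1.0, 0.002, 0.002]]
wrist_force: [0.1, -0.2, 0.2]
opening: 0.633
t 3.07 tcp [560.2 113.4 107.7] F [ 0.1 -0.2  0.2] op 0.633 -> shift [-72.3  -0.2  -3.5] turn [-0.2  0.1 -0.1]
```

```bash
python3 -m inch '[[[0,0,-3],[0,0,0],1],[[0,0,-3],[0,0,0],1],[[0,0,-3],[0,0,0],1],[[0,0,-3],[0,0,0],1],[[0,0,-3],[0,0,0],1],[[0,0,-3],[0,0,0],1],[[0,0,-3],[0,0,0],1],[[0,0,-3],[0,0,0],1],[[0,0,-3],[0,0,0],1],[[0,0,-3],[0,0,0],1],[[0,0,-3],[0,0,0],1],[[0,0,-3],[0,0,0],1]]' 40
python3 -c "
from h import *
to([559.5,117,180])"
```

```text
time_s: 4.07
tool_pos: [559.9, 116.3, 107.7]
ee_rot: [[0.002, 0.992, 0.126], [-0.002, 0.126, -0.992], [-1.0, 0.002, 0.002]]
wrist_force: [0.8, 0.1, -0.0]
opening: 0.131
t 4.07 tcp [559.9 116.3 107.7] F [ 0.8  0.1 -0. ] op 0.131 -> shift [-72.3  -0.2  -0.6] turn [-0.2  0.1 -0.1]
```

Opening of 11.4 mm matches the 12 mm grip. Pulling straight up.

```bash
python3 -m inch '[[[-2,0,0],[0,0,0],1],[[-2,0,0],[0,0,0],1],[[-4,0,0],[0,0,0],1],[[-6,0,0],[0,0,0],1],[[-9,0,0],[0,0,0],1],[[-14,0,0],[0,0,0],1],[[-22,0,0],[0,0,0],1],[[-32,0,0],[0,0,0],1],[[-45,0,0],[0,0,0],1],[[-60,0,0],[0,0,0],1],[[-75,0,0],[0,0,0],1],[[-80,0,0],[0,0,0],1]]' 50
python3 - <<'E'
from h import *
to([436.6,-339.7,180])
cv2.imwrite('pics/s2.png',cv2.resize(eyes.get_image('scene')[130:270,230:420],(0,0),fx=3.5,fy=3.5,interpolation=2))
E
```

```text
time_s: 5.07
tool_pos: [561.3, 117.8, 191.9]
ee_rot: [[0.007, 0.992, 0.126], [-0.001, 0.126, -0.992], [-1.0, 0.007, 0.002]]
wrist_force: [0.5, -0.4, -0.5]
opening: 0.133
t 5.07 tcp [561.3 117.8 191.9] F [ 0.5 -0.4 -0.5] op 0.133 -> shift [  11.3 -181.6  438. ] turn [-0.1  0.1 -0.4]
```

View pics/s2.png

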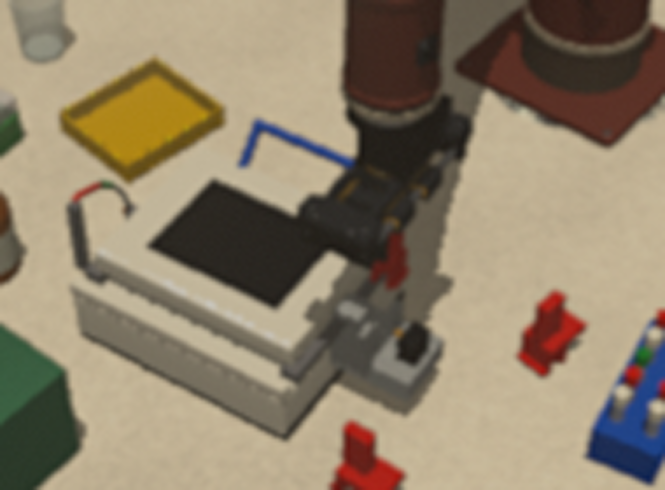

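The lock is off the rail and the lid is shut; the tray at crop (140,120) is clear. Raise further and carry across.

```bash
python3 -m inch '[[[-40,0,0],[0,0,0],1],[[-60,-10,20],[0,0,0],1],[[-60,-25,60],[0,0,0],1],[[-60,-40,100],[0,0,0],1],[[-60,-56,138],[0,0,0],1],[[-60,-72,176],[0,0,0],1],[[-60,-88,214],[0,0,0],1],[[-60,-104,252],[0,0,0],1],[[-60,-120,290],[0,0,0],1],[[-60,-136,328],[0,0,0],1],[[-60,-152,366],[0,0,0],1],[[-60,-165,400],[0,0,0],1]]' 50
python3 -c "
from h import *
to([436,-340,110])"
```

```text
time_s: 6.12
tool_pos: [446.4, -302.4, 251.4]
ee_rot: [[0.008, 0.992, 0.125], [-0.002, 0.125, -0.992], [-1.0, 0.007, 0.003]]
wrist_force: [0.5, -0.1, -1.1]
opening: 0.134
t 6.12 tcp [ 446.4 -302.4  251.4] F [ 0.5 -0.1 -1.1] op 0.134 -> shift [141.4 -16.1  35.6] turn [-0.2  0.2 -0.4]
```

```bash
python3 -m inch '[[[0,-16,36],[0,0,-0.4],1],[[30,-16,36],[0,0,-0.4],1],[[65,-16,36],[0,0,-0.4],1],[[100,-16,36],[0,0,-0.4],1],[[135,-16,36],[0,0,-0.4],1],[[165,-16,36],[0,0,-0.4],1],[[185,-16,36],[0,0,-0.4],1],[[195,-16,36],[0,0,-0.4],1],[[197,-16,36],[0,0,-0.4],1],[[197,-16,36],[0,0,-0.4],1]]' 50
python3 - <<'E'
from h import *
to([436,-340,46])
cv2.imwrite('pics/s3.png',cv2.resize(eyes.get_image('scene')[100:240,200:360],(0,0),fx=4,fy=4,interpolation=2))
E
```

```text
time_s: 6.95
tool_pos: [436.8, -340.4, 54.6]
ee_rot: [[0.001, 0.992, 0.125], [-0.002, 0.125, -0.992], [-1.0, 0.0, 0.002]]
wrist_force: [0.5, 0.7, 0.1]
opening: 0.134
t 6.95 tcp [ 436.8 -340.4   54.6] F [0.5 0.7 0.1] op 0.134 -> shift [ 8.6 -0.8 -0.6] turn [-0.2  0.1 -0. ]
```

View pics/s3.png

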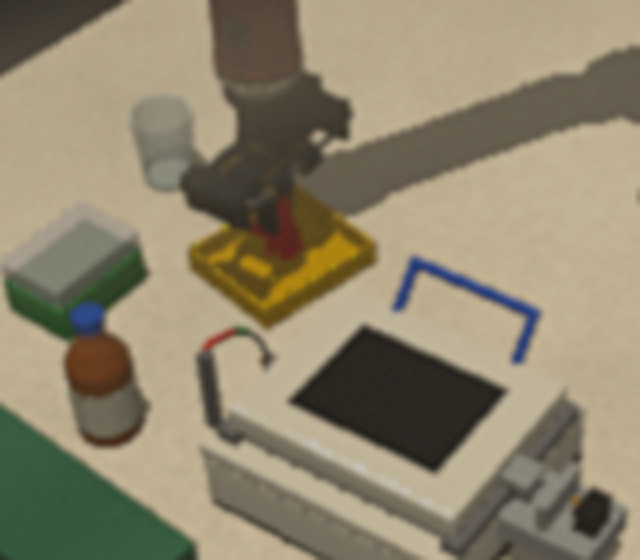

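The lock hangs over the tray, near its middle (crop 285,230). Lower gently and watch the force.

```bash
python3 -m inch '[[[3,0,0],[0,0,0],1],[[5,0,0],[0,0,0],1],[[7,0,0],[0,0,0],1],[[7,0,0],[0,0,0],1]]' 
python3 -c "
from h import *
to([436,-340,46])"
```

```text
time_s: 7.33
tool_pos: [437.4, -341.0, 48.7]
ee_rot: [[0.002, 0.992, 0.125], [-0.004, 0.125, -0.992], [-1.0, 0.002, 0.004]]
wrist_force: [-0.2, 0.3, -0.6]
opening: 0.137
t 7.33 tcp [ 437.4 -341.    48.7] F [-0.2  0.3 -0.6] op 0.137 -> shift [ 2.7 -1.3 -1.2] turn [-0.2  0.2 -0.1]
```

```bash
python3 -m inch '[[[1.5,0,0],[0,0,0],1],[[3,0,0],[0,0,0],1],[[4,0,0],[0,0,0],1],[[4,0,0],[0,0,0],1]]' 
python3 -c "
from h import *
to([436,-340,46])"
```

```text
time_s: 7.67
tool_pos: [437.3, -340.9, 44.4]
ee_rot: [[0.002, 0.992, 0.125], [-0.003, 0.125, -0.992], [-1.0, 0.001, 0.004]]
wrist_force: [-0.1, 0.4, -1.5]
opening: 0.135
t 7.67 tcp [ 437.3 -340.9   44.4] F [-0.1  0.4 -1.5] op 0.135 -> shift [-1.6 -1.1 -1. ] turn [-0.2  0.2 -0.1]
```

```bash
python3 -m inch '[[[1,0,0],[0,0,0],1],[[2,0,0],[0,0,0],1],[[3,0,0],[0,0,0],1],[[3,0,0],[0,0,0],1]]' 
python3 -c "
from h import *
to([436,-340,46])"
```

```text
time_s: 8.0
tool_pos: [437.2, -340.8, 41.2]
ee_rot: [[0.002, 0.992, 0.125], [-0.003, 0.125, -0.992], [-1.0, 0.001, 0.003]]
wrist_force: [-0.6, 1.0, -1.0]
opening: 0.134
t 8.0 tcp [ 437.2 -340.8   41.2] F [-0.6  1.  -1. ] op 0.134 -> shift [-4.8 -1.  -1. ] turn [-0.2  0.2 -0.1]
```

```bash
python3 -m inch '[[[1,0,0],[0,0,0],1],[[2,0,0],[0,0,0],1],[[3,0,0],[0,0,0],1],[[3,0,0],[0,0,0],1]]' 
python3 -c "
from h import *
to([436,-340,46])"
```

```text
time_s: 8.33
tool_pos: [437.0, -340.8, 37.9]
ee_rot: [[0.001, 0.992, 0.125], [-0.003, 0.125, -0.992], [-1.0, 0.001, 0.003]]
wrist_force: [0.1, -0.2, -0.8]
opening: 0.137
t 8.33 tcp [ 437.  -340.8   37.9] F [ 0.1 -0.2 -0.8] op 0.137 -> shift [-8.1 -0.9 -0.9] turn [-0.2  0.2 -0.1]
```

```bash
python3 -m inch '[[[1,0,0],[0,0,0],1],[[2,0,0],[0,0,0],1],[[3,0,0],[0,0,0],1],[[3,0,0],[0,0,0],1]]' 
python3 -c "
from h import *
to([436,-340,46])
print(monitor.get_state()['joint_efforts'])
im=eyes.get_image('scene');cv2.imwrite('pics/s4.png',cv2.resize(im[140:195,240:310],(0,0),fx=9,fy=9,interpolation=2))"
```

```text
time_s: 8.67
tool_pos: [437.0, -340.7, 34.7]
ee_rot: [[0.001, 0.992, 0.125], [-0.003, 0.125, -0.992], [-1.0, 0.001, 0.003]]
wrist_force: [0.4, -0.2, 0.3]
opening: 0.134
t 8.67 tcp [ 437.  -340.7   34.7] F [ 0.4 -0.2  0.3] op 0.134 -> shift [-11.3  -0.9  -0.8] turn [-0.2  0.2 -0.1]
[-3.19765568e-04 -5.76471162e+01 -3.19515824e+00 -3.33487380e+01
  3.48134081e-04  2.33478280e-02 -1.02075157e-02]
```

View pics/s4.png

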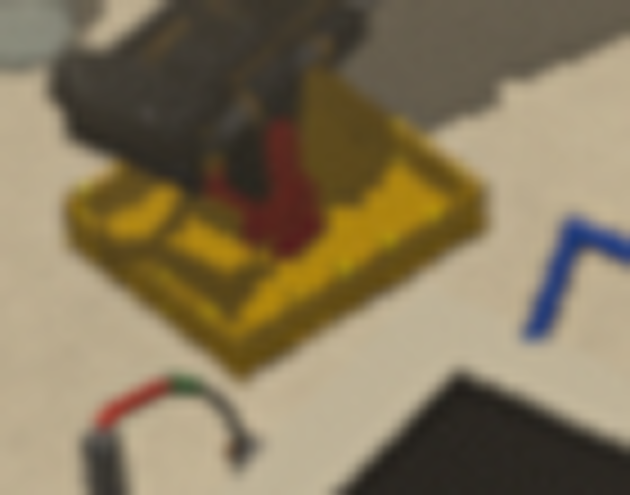

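```bash
python3 -c "
from h import *
m=eyes.camera_model('scene')
for z in(4,8,12,16): print(z,onz(m,272.2,168,z))"
python3 -m inch '[[[1,0,0],[0,0,0],1],[[2,0,0],[0,0,0],1],[[3,0,0],[0,0,0],1],[[3,0,0],[0,0,0],1]]' 
python3 -c "
from h import *
to([436,-340,46])"
```

```text
4 [ 445.3 -316.6    4. ]
8 [ 448.3 -313.3    8. ]
12 [ 451.3 -310.1   12. ]
16 [ 454.3 -306.8   16. ]
time_s: 9.05
tool_pos: [437.3, -341.0, 34.5]
ee_rot: [[0.001, 0.992, 0.125], [-0.004, 0.125, -0.992], [-1.0, 0.001, 0.004]]
wrist_force: [-9.4, 6.1, 28.8]
opening: 0.131
t 9.05 tcp [ 437.3 -341.    34.5] F [-9.4  6.1 28.8] op 0.131 -> shift [-11.5  -1.1  -1.1] turn [-0.2  0.2 -0.1]
```

Firm contact at 34.5 mm, so the lock is seated. Unload, release and rise.

```bash
python3 -m inch '[[[-0.3,0,0],[0,0,0],1],[[-0.3,0,0],[0,0,0],1],[[-0.5,0,0],[0,0,0],0],[[-0.5,0,0],[0,0,0],0],[[-0.5,0,0],[0,0,0],0],[[-0.5,0,0],[0,0,0],0],[[-0.5,0,0],[0,0,0],0],[[-0.5,0,0],[0,0,0],0],[[-20,0,0],[0,0,0],0],[[-50,0,0],[0,0,0],0],[[-90,0,0],[0,0,0],0],[[-130,0,0],[0,0,0],0]]' 40
python3 -c "
from h import *
to([380,-300,250])
im=eyes.get_image('scene');cv2.imwrite('pics/s5.png',cv2.resize(im[140:195,240:310],(0,0),fx=9,fy=9,interpolation=2))"
```

```text
time_s: 10.05
tool_pos: [436.4, -339.9, 165.3]
ee_rot: [[-0.0, 0.992, 0.125], [-0.002, 0.125, -0.992], [-1.0, -0.0, 0.002]]
wrist_force: [1.0, -0.0, 0.5]
opening: 0.499
t 10.05 tcp [ 436.4 -339.9  165.3] F [ 1.  -0.   0.5] op 0.499 -> shift [-84.8 -51.  -46.4] turn [-0.2  0.1  0. ]
```

View pics/s5.png

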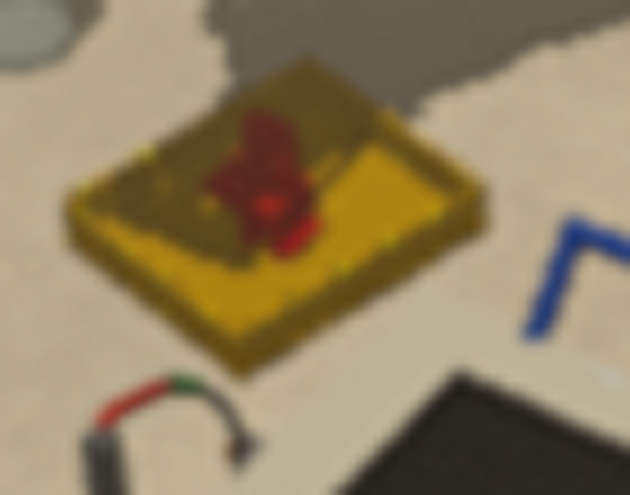

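The lock stands upright and free mid-tray (crop 265,190). Now the bar: approach above it and look with the wrist camera.

```bash
python3 -m inch '[[[-40,0,0],[0,0,0],0],[[-70,10,-30],[0,0,0],0],[[-70,17,-70],[0,0,0],0],[[-70,24,-110],[0,0,0],0],[[-70,31,-150],[0,0,0],0],[[-70,38,-190],[0,0,0],0],[[-70,45,-225],[0,0,0],0],[[-70,52,-250],[0,0,0],0],[[-70,52.5,-260],[0,0,0],0],[[-70,52.5,-260],[0,0,0],0],[[-70,52.5,-260],[0,0,0],0]]' 40
python3 - <<'E'
from h import *
to([454,-60,200])
m=eyes.camera_model('wrist');im=eyes.get_image('wrist');cv2.imwrite('pics/w2.png',im)
h=cv2.cvtColor(im,40);k=cv2.inRange(h,(105,120,50),(125,255,255));N,l,st,c=cv2.connectedComponentsWithStats(k)
for i in range(1,N):
    if st[i,4]>80:
        print(c[i].round(1),st[i].tolist())
        if st[i,3]>30:
            for y in range(st[i,1],st[i,1]+st[i,3],8):
                xs=np.nonzero(l[y]==i)[0]; 
                if len(xs): print(y,xs.min(),xs.max(),onz(m,(xs.min()+xs.max())/2,y,145))
E
```

```text
time_s: 11.02
tool_pos: [458.7, -77.8, 242.0]
ee_rot: [[0.009, 0.992, 0.125], [-0.01, 0.126, -0.992], [-1.0, 0.008, 0.012]]
wrist_force: [0.1, 0.3, 0.1]
opening: 0.501
t 11.02 tcp [458.7 -77.8 242. ] F [0.1 0.3 0.1] op 0.501 -> shift [ 41.7  -2.8 -18.7] turn [-0.2  0.7 -0.4]
[321.8 141.1] [311, 102, 43, 103, 1586]
102 316 317 [444.6   8.8 145. ]
110 311 353 [458.3   4.1 145. ]
118 311 324 [447.   -3.9 145. ]
126 311 324 [447.8 -10.4 145. ]
134 311 324 [448.6 -17.  145. ]
142 311 324 [449.4 -23.7 145. ]
150 312 324 [450.7 -30.5 145. ]
158 312 323 [451.1 -37.5 145. ]
166 312 323 [452.  -44.5 145. ]
174 312 323 [452.9 -51.6 145. ]
182 311 322 [452.9 -58.9 145. ]
190 312 321 [453.8 -66.3 145. ]
198 313 321 [455.1 -73.7 145. ]
```

View pics/w2.png

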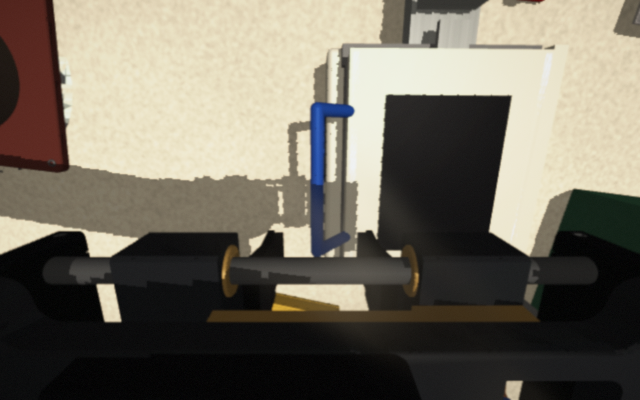

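The bar runs cleanly along image columns 311–324 and its left end is at row ~105. Fitting the rows puts its middle at about (453,-57,145), yaw ≈7°, which agrees with the earlier triangulation. Descend and pinch.

```bash
python3 -m inch '[[[30,-4,-22.7],[0,0.7,-0.4],0],[[65,-4,-22.7],[0,0.7,-0.4],0],[[95,-4,-22.7],[0,0.7,-0.4],0],[[110,-4,-22.7],[0,0.7,-0.4],0],[[114,-4,-22.7],[0,0.7,-0.4],0],[[114,-4,-22.7],[0,0.7,-0.4],0],[[114,-4,-22.7],[0,0.7,-0.4],0]]' 30
python3 -c "
from h import *
to([453,-57,127.5])"
```

```text
time_s: 11.65
tool_pos: [453.5, -58.7, 128.4]
ee_rot: [[0.001, 0.992, 0.122], [0.001, 0.122, -0.992], [-1.0, 0.001, -0.001]]
wrist_force: [-0.4, 0.5, -0.0]
opening: 0.498
t 11.65 tcp [453.5 -58.7 128.4] F [-0.4  0.5 -0. ] op 0.498 -> shift [ 0.9 -0.2 -1.8] turn [-0.4 -0.1 -0.1]
```

```bash
python3 -m inch '[[[0,0,0],[0,0,0],1],[[0,0,0],[0,0,0],1],[[0,0,0],[0,0,0],1],[[0,0,0],[0,0,0],1],[[0,0,0],[0,0,0],1],[[0,0,0],[0,0,0],1],[[0,0,0],[0,0,0],1],[[0,0,0],[0,0,0],1],[[0,0,0],[0,0,0],1],[[0,0,0],[0,0,0],1]]' 30
python3 -c "
from h import *
to([453,-57,127.5])
r=228.04
for a in (0,10,20,30,40,50,55,60,64,68): 
  b=np.radians(a+15.255); print(a,'up',(r*np.sin(b)-60).round(1),'back',(220-r*np.cos(b)).round(1))"
```

```text
time_s: 12.48
tool_pos: [454.2, -58.7, 128.7]
ee_rot: [[0.003, 0.992, 0.122], [0.001, 0.122, -0.992], [-1.0, 0.003, -0.001]]
wrist_force: [5.6, 0.7, -1.2]
opening: 0.127
t 12.48 tcp [454.2 -58.7 128.7] F [ 5.6  0.7 -1.2] op 0.127 -> shift [ 1.2 -1.  -1.8] turn [-0.4 -0.  -0.2]
0 up 0.0 back -0.0
10 up 37.3 back 13.8
20 up 71.6 back 33.8
30 up 102.0 back 59.5
40 up 127.4 back 90.0
50 up 147.1 back 124.5
55 up 154.6 back 143.0
60 up 160.5 back 162.0
64 up 164.0 back 177.5
68 up 166.5 back 193.2
```

Bar gripped (11 mm). Following the arc: tool x = −up, tool y = back.

```bash
python3 -m inch '[[[-9,2,0],[0,0,0],1],[[-19,5.5,0],[0,0,0],1],[[-28,9,0],[0,0,0],1],[[-37.3,13.8,0],[0,0,0],1],[[-46,18.3,0],[0,0,0],1],[[-55,23.3,0],[0,0,0],1],[[-63.5,28.3,0],[0,0,0],1],[[-71.6,33.8,0],[0,0,0],1],[[-71.6,33.8,0],[0,0,0],1],[[-71.6,33.8,0],[0,0,0],1]]' 30
cat >> h.py <<'E'
def lid():
    s=monitor.get_state();p=np.array(s['tool_pos'])-[454.2,-58.7,128.7]
    back=p[0]*.992+p[1]*.122;r=228.04
    for a in np.arange(0,80,.25):
        pass
    x,z=-220+back,60+p[2]; print('lid est',round(180-np.degrees(np.arctan2(z,x))-15.255,1),'r',round(np.hypot(x,z),1),'up',round(p[2],1),'back',round(back,1),'F',np.round(s['wrist_force'],1),'op',round(s['opening'],3),'t',round(s['time_s'],2),'ax',np.array(s['ee_rot']).round(3).tolist())
    return 180-np.degrees(np.arctan2(z,x))-15.255
def step(*A):
    s=monitor.get_state();p=np.array(s['tool_pos'])-[454.2,-58.7,128.7];R=np.array(s['ee_rot'])
    for a in A:
        b=np.radians(a+15.255);bk=220-228.04*np.cos(b);up=228.04*np.sin(b)-60
        print(a,(R.T@(np.array([bk*.9925,bk*.122,up])-p)).round(1))
E
sed -i '/for a in np.arange(0,80,.25)/,+1d' h.py
python3 -c "
from h import *
lid();step(25,30,35,40,45)"
```

```text
time_s: 13.32
tool_pos: [486.9, -54.8, 200.8]
ee_rot: [[0.0, 0.992, 0.122], [0.001, 0.122, -0.992], [-1.0, 0.0, -0.001]]
wrist_force: [-6.4, -1.4, 0.1]
opening: 0.129
lid est 20.0 r 229.0 up 72.1 back 32.9 F [-6.4 -1.4  0.1] op 0.129 t 13.32 ax [[0.0, 0.992, 0.122], [0.001, 0.122, -0.992], [-1.0, 0.0, -0.001]]
25 [-15.2  13.   -0.1]
30 [-29.8  26.5  -0.1]
35 [-43.2  41.3  -0.1]
40 [-55.2  57.1  -0.1]
45 [-65.9  73.9  -0.1]
```

```bash
python3 -m inch '[[[-7.7,6.3,0],[0,0,0],1],[[-15.2,13,0],[0,0,0],1],[[-22.6,19.6,0],[0,0,0],1],[[-29.8,26.5,0],[0,0,0],1],[[-36.7,33.8,0],[0,0,0],1],[[-43.2,41.3,0],[0,0,0],1],[[-49.4,49,0],[0,0,0],1],[[-55.2,57.1,0],[0,0,0],1],[[-60.8,65.4,0],[0,0,0],1],[[-65.9,73.9,0],[0,0,0],1],[[-65.9,73.9,0],[0,0,0],1]]' 30
python3 -c "
from h import *
lid();step(49,53,57,60,63,66,68,69)"
```

```text
time_s: 14.23
tool_pos: [562.0, -45.6, 269.8]
ee_rot: [[0.003, 0.993, 0.122], [0.0, 0.122, -0.993], [-1.0, 0.003, -0.0]]
wrist_force: [-8.5, -1.1, 10.1]
opening: 0.126
lid est 45.7 r 229.9 up 141.1 back 108.6 F [-8.5 -1.1 10.1] op 0.126 t 14.23 ax [[0.003, 0.993, 0.122], [0.0, 0.122, -0.993], [-1.0, 0.003, -0.0]]
49 [-4.3 12.3 -0.2]
53 [-10.7  26.9  -0.2]
57 [-16.   41.9  -0.1]
60 [-19.3  53.4  -0.1]
63 [-22.   65.   -0.1]
66 [-24.1  76.8  -0.1]
68 [-25.2  84.7  -0.1]
69 [-25.6  88.6  -0.1]
```

Small outward radial force (~13 N), so I'll put the arc 2–3 mm further out and go on to 68°.

```bash
python3 -m inch '[[[-3.5,5,0],[0,0,0],1],[[-6.5,11.5,0],[0,0,0],1],[[-10,18.5,0],[0,0,0],1],[[-13,26,0],[0,0,0],1],[[-16,33.5,0],[0,0,0],1],[[-18.5,41,0],[0,0,0],1],[[-21,49,0],[0,0,0],1],[[-23,56.5,0],[0,0,0],1],[[-24.8,64.4,0],[0,0,0],1],[[-26.3,71.5,0],[0,0,0],1],[[-27.5,79,0],[0,0,0],1],[[-28.2,84.5,0],[0,0,0],1]]' 30
python3 - <<'E'
from h import *
lid();step(66,68,70)
im=eyes.get_image('scene');cv2.imwrite('pics/s6.png',cv2.resize(im[100:260,220:380],(0,0),fx=3.7,fy=3.7,interpolation=2))
E
```

```text
time_s: 15.23
tool_pos: [646.7, -35.3, 298.1]
ee_rot: [[0.003, 0.993, 0.122], [0.0, 0.122, -0.993], [-1.0, 0.003, -0.0]]
wrist_force: [-0.5, -2.9, 2.0]
opening: 0.121
lid est 68.2 r 230.9 up 169.4 back 193.8 F [-0.5 -2.9  2. ] op 0.121 t 15.23 ax [[0.003, 0.993, 0.122], [0.0, 0.122, -0.993], [-1.0, 0.003, -0.0]]
66 [ 4.  -8.6 -0.3]
68 [ 2.9 -0.7 -0.3]
70 [ 2.2  7.2 -0.3]
```

View pics/s6.png

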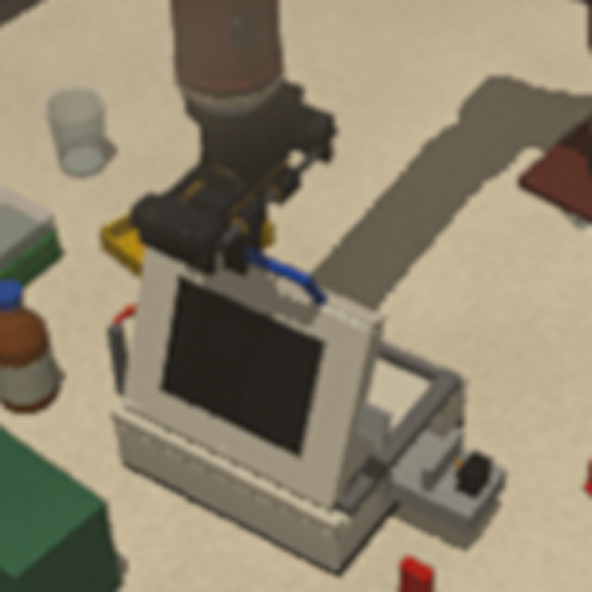

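The lid is at about 68° with the bar still in the fingers (crop 240,255). Hold for two rows, then come back down to 50°.

```bash
python3 -m inch '[[[0,0,0],[0,0,0],1],[[0,0,0],[0,0,0],1],[[1,-8,0],[0,0,0],1],[[2.4,-16,0],[0,0,0],1],[[4,-24,0],[0,0,0],1],[[6,-32,0],[0,0,0],1],[[8,-39.5,0],[0,0,0],1],[[10.5,-47,0],[0,0,0],1],[[13.2,-55,0],[0,0,0],1],[[16.2,-62.3,0],[0,0,0],1],[[19.7,-70.4,0],[0,0,0],1],[[19.7,-70.4,0],[0,0,0],1]]' 30
python3 -m inch '[[[0,0,0],[0,0,0],1],[[0,0,0],[0,0,0],1],[[0,0,0],[0,0,0],1],[[0,0,0],[0,0,0],1],[[0,0,0],[0,0,0],1],[[0,0,0],[0,0,0],1]]' 30
python3 - <<'E'
from h import *
lid()
a=eyes.get_image('top')[150:270,290:440];b=eyes.get_image('scene')[120:240,230:380]
cv2.imwrite('pics/f.png',cv2.resize(np.hstack([a,b]),(0,0),fx=2.6,fy=2.6,interpolation=2))
lid()
E
```

```text
time_s: 16.28
tool_pos: [575.7, -43.8, 277.5]
ee_rot: [[0.002, 0.993, 0.122], [0.0, 0.122, -0.993], [-1.0, 0.002, -0.0]]
wrist_force: [-0.7, 2.4, 0.9]
opening: 0.127
time_s: 16.78
tool_pos: [575.9, -43.7, 277.6]
ee_rot: [[0.002, 0.993, 0.122], [0.001, 0.122, -0.993], [-1.0, 0.002, -0.0]]
wrist_force: [-1.2, 0.5, 2.1]
opening: 0.126
lid est 49.7 r 230.5 up 148.9 back 122.5 F [-1.2  0.5  2.1] op 0.126 t 16.78 ax [[0.002, 0.993, 0.122], [0.001, 0.122, -0.993], [-1.0, 0.002, -0.0]]
lid est 49.7 r 230.5 up 148.9 back 122.5 F [-0.8 -0.4  2.1] op 0.128 t 16.88 ax [[0.002, 0.993, 0.122], [0.001, 0.122, -0.993], [-1.0, 0.002, -0.0]]
```

The picture limit is reached. The numbers are consistent: 49.7°, fingers closed on the 11 mm bar, pose steady. Handing in.

```bash
python3 -c "
from h import *
bot.close_job(); lid()"
```

```text
the job is handed in; nothing more can be done
the job is handed in; nothing more can be done
```

The job is handed in with the lid held at about 50° by the blue bar and the red lock standing in the yellow tray. No verdict is reported.

- **Lock:** I pulled it straight up off the rail with the lid shut and set it down in the tray. A picture taken after release shows it upright and free near the middle. Contact on lowering came about 10 mm lower than I had worked out, with about 30 N at the wrist. The grip had probably slid up during the pull, or my height estimate was off. It was unloaded before I opened the fingers.
- **Lid:** I raised it to about 68° and held it there, checked in the scene picture. Then I brought it back down.
- **Last checks:** The arm pose gives about 49.7° at 16.9 s. The finger opening is about 11 mm, so they are still on the 12 mm bar, and the wrist force is about 2 N. The pose did not change between the last two readings. The arc came out 2–3 mm wider than computed (radius 230.5 against 228 mm), with up to 13 N of radial force on the way up.
- **Not confirmed:** The viewer's picture limit stopped me viewing the last picture. The final angle therefore comes from the arm pose, not from the pointer on the scale. I did not check the bystanders again at the end, but nothing in the pictures or wrist forces suggested one was touched.

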